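Release the keeper plate from a fan hub with a left-hand nut

TASK

The brass hub nut has a reverse (left-hand) thread, so it loosens clockwise as seen from above: unscrew it, without ever tightening it, until it has risen to its stop, a little under two thirds of a turn. Then take the slotted steel keeper plate by its red handle, raise it by feel until it is level with the opening of the gate in front of it, draw it out through the gate from under the nut without forcing it against anything, and lay it gently flat in the blue tray, handle up. Leave the nut unscrewed and everything else on the bench where it is.

Things in the scene. Friction and masses are not known exactly. Their poses are not given: they have to be found in the camera images.
- nut_mid (a point): Centre of the hexagonal brass nut, half-way up (46 mm across flats, 42 mm tall, axis vertical). x axis normal to one pair of flats (red dot on top marks the +x flat), other pairs at 60 and 120 degrees. It turns against about 0.25 N m of friction, stays where left and never comes off its 24 mm spindle, whose end is 121 mm above the bench, at most 17 mm above the nut.
- nut (a joint): Nut angle, rad, growing as it is unscrewed, CLOCKWISE seen from above (left-hand thread). Starts at 0.1 to 0.4; upper stop at 4.0; below 0 it tightens on the plate. Very coarse thread: it rises 24 mm per turn (3.8 mm per rad). At 0 its underside is 62 mm above the bench, just over the keeper plate; at the stop 15.5 mm is left between plate and nut.
- hub: Fixed pulley hub (130 mm diameter) on a 144 mm flange. Origin on the spindle axis at bench level, z up. Pocket in its top: floor 56 mm above the bench, 64 mm wide in y, low rims at +x and +-y. At -x stands the gate (x -36 to -45 mm, 82 mm wide in y): two side sills, yellow crossbar above, its top at most 80 mm above the bench. The keeper's arm passes through it and the keeper leaves that way.
- keeper: Loose slotted steel plate, about 180 g, in the pocket under the nut, 2 mm play in y. Origin at its underside, on the spindle axis. 6 mm thick, x -34 to +28, y +-30 mm; slot 30 mm wide, open to +x; an arm 24 mm wide, as thick as the plate, runs at -x between the sills to the handle. Held level at the gate's height, it comes out along its -x and is clear of the gate after 75 mm.
- keeper_handle (a point): Centre of the keeper's upright red handle: 24 mm along the keeper's x, 12 mm along y (the way to pinch it), 46 mm tall, foot level with the plate's underside; in the pocket its top is 102 mm above the bench. It lies 80 mm along -x from the keeper's origin and 23 mm above its underside. Same axes as the keeper.
- gate_mouth (a point): A point on the hub (fixed to it, not to the gate) on the middle plane of the gate, at pocket floor height. The gate sits on a height setting that differs each time and is not measured: its sills are 1.5 to 12 mm above the pocket floor, its crossbar 7.8 mm above the sills (1.8 mm more than the plate). Raised gently, the keeper's arm meets the crossbar; 0.5 to 1.3 mm lower it passes.
- tray: Heavy blue open tray, 210 mm (its x) x 160 mm (its y), 35 mm tall, walls and floor 5 mm; origin at the centre of its underside.
- carton_small: Bystander, leave alone: small sealed cardboard carton, 90x60x50 mm; origin at the centre of its underside.
- tape: Bystander, leave alone: roll of clear tape lying flat, 84 mm diameter, 24 mm high; origin at the centre of its underside.
- spanner: Bystander, leave alone: small steel spanner lying flat, 160 mm long; origin at the centre of its underside.
- canister: Bystander, leave alone: white can, 60 mm diameter, 150 mm tall; origin at the centre of its underside.
- bearing: Bystander, leave alone: steel bearing ring lying flat, 62 mm diameter, 16 mm high; origin at the centre of its underside.
- thread_oil: Bystander, leave alone: small grey bottle with a red cap, 40 mm diameter, 90 mm tall; origin at the centre of its underside.
- cup: Bystander, leave alone: white ceramic cup, 72 mm diameter, 85 mm tall; origin at the centre of its underside.
There are look-alikes about, which are no part of the job. Leave any green or orange look-alike of the keeper alone.

How it is judged:
By the outcome, as a careful person would: the job done as asked, in the order asked, and still so for the second after the job is handed in, with the robot touching nothing.
It also fails if it takes over 72 s, if anything falls off the work surface, if the arm or the gripper's body presses on something with over 40 N, if the wrist force passes 120 N, or if a joint passes its speed limit or range.

ROBOT

A 6-joint arm with a two-finger parallel gripper is mounted at the origin on the work surface. World frame = base frame: x ahead of the robot, y to its left, z up, the work surface at z = 0. Lengths are in mm, angles in rad, forces in N, time in s.
With the tool pointing down it reaches from about 300 to 775 mm from the base axis. Payload 14.6 kg.
Tool frame: the origin (TCP) lies on the centre line of the jaws, within the pads' length; the fingertips stand manip.finger_overhang ahead of it and the grasp point (between the pads) lies 11 mm behind it (manip.finger_overhang is the distance from the TCP to the fingertips, in mm); y points along the fingers, x is the direction in which the jaws open and shut, and the axes are right-handed (so a half turn about y gives the same grasp; the last joint's range is limited). The gripper opens to 94 mm and grips with 3 to 60 N. Pads are 16 mm wide; open, the fingers measure 119 mm over their backs; the gripper's body (75 mm by 177 mm) begins 78 mm behind the grasp point.
Start: joints at [-1.332, 0.3, 1.521, -0, 1.321, -0.067], TCP at [165.574, -524.476, 213.446] pointing down, gripper open.
Joint ranges: [-3.03, 3.03], [-0.79, 2.21], [0.23, 2.52], [-1.04, 4.18], [0, 3.07], [-2.55, 2.55]. Speed limits (rad/s): [2.22, 2.22, 2.57, 3.14, 3.14, 3.14].

INTERFACE

Orientations are given as [roll, pitch, yaw] about the fixed x, y, z axes, in that order (R = Rz(yaw) Ry(pitch) Rx(roll)).
In Python, from cell import monitor, viewer, ticket, manip gives the robot as it stands.
- The arm moves only by the shell command python3 -m jog 'ROWS' [FORCE]. ROWS is JSON, a list of rows, each an object of numbers: "grip": the finger opening in cm, from 0 to 9.4; "dx", "dy", "dz": the shift along the tool's x, y, z in cm; "spin": the turn about the tool's y in degrees. In form: [{"grip": .., "dx": .., "dy": .., "dz": .., "spin": ..}, ...]. A call has 1 to 20 rows; each row is the pose to reach, as a shift and turn from the pose commanded when the call began, along the tool's axes at that moment; what a row does not reach only later rows make up. A row lasts 1/8 s, in which the tool goes at most 62.5 mm and 10.7 degrees, less where a joint would pass 70% of its speed; a pose out of reach is approached as far as the arm can. A call with a gripper value outside its range is refused whole. The fingers move at their own pace and stop on an object; FORCE is the grip in N (left out, the last holds). Time passes only in rows, so rows that repeat a pose let the fingers close. It gives the time, the measured TCP pose, the force and the opening at its end, in the units of the state.
- monitor.read_state(): the state, without advancing time (a new reading comes with each control period).
- viewer.camera(name): name is "side" or "top" or "wrist"; returns a dict with "color" (400x640x3 uint8, red, green, blue), "vertical_fov" (degrees; the focal length in pixels is half the picture's height over the tangent of half this angle, whatever the lens; pixels are square), "cx", "cy" (the principal point, pixels), "rvec" (rotation vector, rad) and "tvec" (3), from world to camera coordinates, as OpenCV has them. Camera axes: x right, y down, z forward; pixel columns grow to the right and rows downward; lengths in mm; the calibration is good to about 2 mm. A picture is of the moment at which its call begins. There is no depth.
- ticket.sign_off(): hands the job in, once; it reports no verdict.
The state is a dict: "clock": time; "joints": joint angles; "qd": joint speeds; "effort": joint torques, N m; "eef_pos": TCP position; "eef_rot": TCP orientation; "wrist_force": force on the tool from outside, world axes, zero at the start; "moment": the same for the moment, N m; "finger_gap": finger opening in mm.
Only numpy, scipy, OpenCV 4.12 (cv2) and the standard library are available. Lean on these libraries where they do the work, as an engineer would, in place of code of your own. Each camera call takes 0.05 s, during which the arm holds its last target. There are 200 camera calls.

## Working session

There is one attempt and no reset: what is moved stays moved. The work goes in short steps, Python scripts to look and compute and a shell command to move; the robot and the scene stay as the last step left them, time stands still between calls to the robot, and variables do not carry over. Pictures are saved under pics/ and viewed, about 8 in all and at most 12, crops included, and the job is handed in when it is done.

```bash
mkdir -p pics; ls
cat > h.py <<'E'
import numpy as np,cv2
from cell import monitor,viewer,ticket,manip
def shot(n,f):
    c=viewer.camera(n); cv2.imwrite('pics/'+f+'.png',c['color'][:,:,::-1])
    import pickle; pickle.dump(c,open('pics/'+f+'.pkl','wb')); return c
def load(f):
    import pickle; return pickle.load(open('pics/'+f+'.pkl','rb'))
def KRt(c):
    f=200/np.tan(np.radians(c['vertical_fov'])/2)
    K=np.array([[f,0,c['cx']],[0,f,c['cy']],[0,0,1]]); return K,cv2.Rodrigues(np.array(c['rvec'],float))[0],np.array(c['tvec'],float).ravel()
def proj(c,P):
    K,R,t=KRt(c); q=(np.atleast_2d(P)@R.T+t)@K.T; return q[:,:2]/q[:,2:]
def onz(c,uv,z):
    K,R,t=KRt(c); o=-R.T@t; out=[]
    for u,v in np.atleast_2d(uv):
        d=R.T@np.linalg.solve(K,[u,v,1]); out.append(o+d*(z-o[2])/d[2])
    return np.array(out)
E
python3 - <<'E'
from h import *
for n in('top','side'):
    c=shot(n,n+'0'); K,R,t=KRt(c); print(n,{k:v for k,v in c.items() if k!='color'},-R.T@t)
print(monitor.read_state(),manip.finger_overhang)
E
```

```text
pics
top {'vertical_fov': 52.296133388662646, 'cx': 317.9776804887311, 'cy': 201.4222095158698, 'rvec': array([ 2.17084467, -2.13895125,  0.15073097]), 'tvec': array([-59.27684517, 554.45819036, 985.98064921])} [ 418.80802173  -45.98814765 1051.46583448]
side {'vertical_fov': 44.09362494043023, 'cx': 318.14298263254506, 'cy': 204.36202565612115, 'rvec': array([ 0.82846284, -2.63170374,  1.01853771]), 'tvec': array([ 422.95283635,  288.01869454, 1371.73908668])} [ -37.60506037  830.58614994 1205.08277685]
{'clock': 0.1, 'joints': array([-1.33156033e+00,  3.00410755e-01,  1.52151712e+00,  5.11693374e-06,
        1.32072053e+00, -6.66175606e-02]), 'qd': array([ 2.98508627e-05,  1.35422494e-03, -2.24249611e-03, -1.64256522e-04,
        1.34016766e-03,  7.17156028e-04]), 'effort': array([ 1.75353922e-03, -5.32645261e+01, -3.53283119e+01,  7.09377229e-02,
        2.34889443e-02, -6.12044687e-05]), 'eef_pos': array([ 165.54304136, -524.2518475 ,  212.94648845]), 'eef_rot': array([-1.57072110e+00,  1.05308004e-03, -1.26494399e+00]), 'wrist_force': array([-0.33788126,  0.99330076, -0.69741682]), 'moment': array([ 0.04967371,  0.01503955, -0.06194019]), 'finger_gap': 94.11578596806999} 8.0
```

View pics/top0.png

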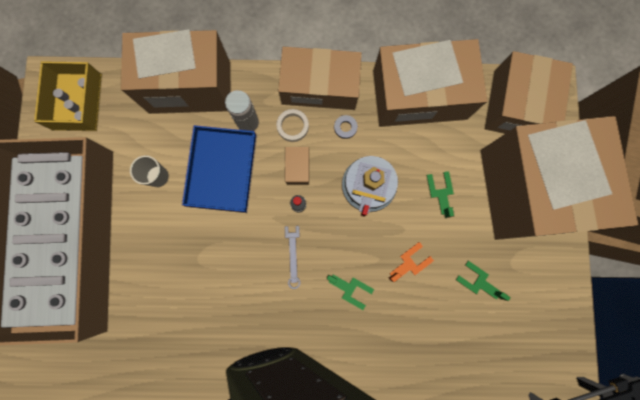

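View pics/side0.png

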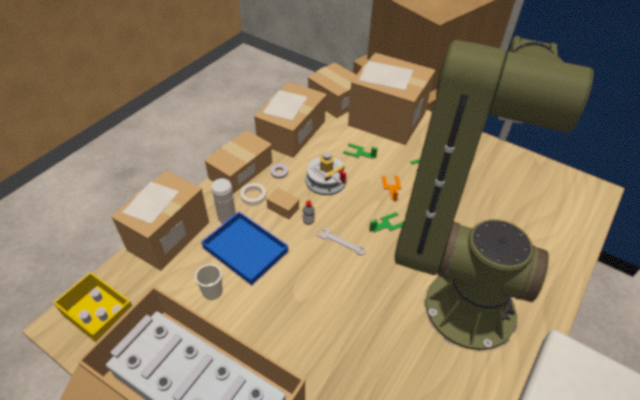

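The top view shows the hub at about (371,183), its red handle at (365,210) and the tray at (220,168). Next I zoom in on the hub and compute rough positions.

Run:
```python
from h import *
c=load('top0');s=load('side0')
a=cv2.resize(c['color'][145:225,325:425],None,fx=5,fy=5,interpolation=cv2.INTER_CUBIC)
b=cv2.resize(s['color'][145:205,297:357],None,fx=5,fy=5,interpolation=cv2.INTER_CUBIC)
im=np.zeros((400,800,3),np.uint8); im[:,:500]=a; im[:300,500:]=b
cv2.imwrite('pics/crop.png',im[:,:,::-1])
print('hub top',onz(c,[371,182],60)[0],'handle',onz(c,[365,210],102)[0],'nut',onz(c,[374,178],105)[0])
print('tray',onz(c,[[194,127],[256,130],[246,213],[184,208]],35).round())
print('side hub',onz(s,[326,175],60)[0],'tray side',onz(s,[[203,244],[238,215],[287,248],[252,281]],35).round())
```

```text
hub top [ 602.69972661 -181.41100355   60.        ] handle [ 527.94556005 -161.3793748   102.        ] nut [ 604.07172222 -182.39378326  105.        ]
tray [[744. 271.  35.]
 [739. 111.  35.]
 [524. 129.  35.]
 [534. 284.  35.]]
side hub [ 588.22966889 -151.58410692   60.        ] tray side [[736. 280.  35.]
 [726. 134.  35.]
 [524. 148.  35.]
 [535. 296.  35.]]
```

View pics/crop.png

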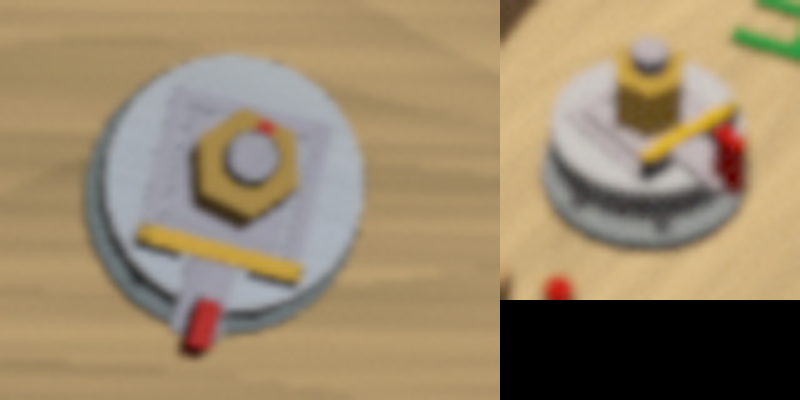

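The side view agrees with the top one: nut axis near (602,-182), gate axis pointing at about -14°, red dot at about -27°. I'm moving above the hub, turning to about +93° so that one grip covers the whole unscrewing.

```bash
python3 -m jog '[{"dy":-6,"spin":-10,"grip":9.4},{"dx":-20,"dy":-6,"dz":49,"spin":-165},{"dx":-20,"dy":-6,"dz":49,"spin":-165},{"dx":-20,"dy":-6,"dz":49,"spin":-165},{"dx":-20,"dy":-6,"dz":49,"spin":-165},{"dx":-20,"dy":-6,"dz":49,"spin":-165},{"dx":-20,"dy":-6,"dz":49,"spin":-165},{"dx":-20,"dy":-6,"dz":49,"spin":-165},{"dx":-20,"dy":-6,"dz":49,"spin":-165},{"dx":-20,"dy":-6,"dz":49,"spin":-165},{"dx":-20,"dy":-6,"dz":49,"spin":-165},{"dx":-20,"dy":-6,"dz":49,"spin":-165},{"dx":-20,"dy":-6,"dz":49,"spin":-165},{"dx":-20,"dy":-6,"dz":49,"spin":-165},{"dx":-20,"dy":-6,"dz":49,"spin":-165},{"dx":-20,"dy":-6,"dz":49,"spin":-165},{"dx":-20,"dy":-6,"dz":49,"spin":-165},{"dx":-20,"dy":-6,"dz":49,"spin":-165},{"dx":-20,"dy":-6,"dz":49,"spin":-165}]' 30
python3 - <<'E'
from h import *
c=shot('wrist','w1');K,R,t=KRt(c); print(-R.T@t,R[2],c['vertical_fov'],monitor.read_state()['eef_pos'])
print(proj(c,[[603,-182,105],[528,-161,102]]))
E
```

```text
[ 231.3794737  -504.9694465   384.20199662] [-0.22813637 -0.07025603 -0.97109108] 58.69469777035775 [ 165.52833085 -524.28915372  213.0162933 ]
[[-107.44948236 -898.53848743]
 [-147.23887706 -664.56037059]]validation failed for argument at $[0]...
```

View pics/w1.png

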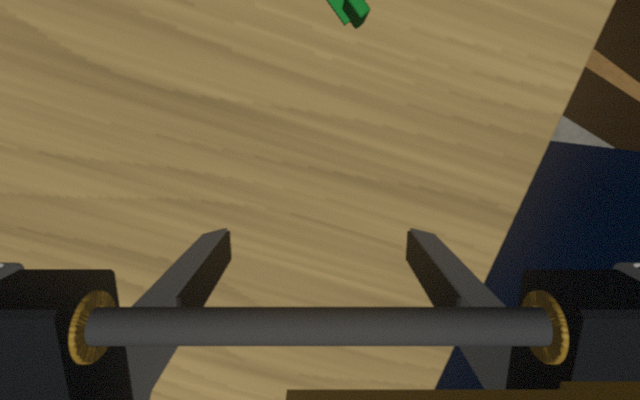

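The move was refused because a row left out some keys. The picture (bench, fingers, a green look-alike) shows the camera sits on the tool's +z side. I'm resending with full rows.

```bash
python3 -m jog '[{"grip":9.4,"dx":0,"dy":-4,"dz":0,"spin":-10},{"grip":9.4,"dx":-20,"dy":-6,"dz":47,"spin":-165},{"grip":9.4,"dx":-20,"dy":-6,"dz":47,"spin":-165},{"grip":9.4,"dx":-20,"dy":-6,"dz":47,"spin":-165},{"grip":9.4,"dx":-20,"dy":-6,"dz":47,"spin":-165},{"grip":9.4,"dx":-20,"dy":-6,"dz":47,"spin":-165},{"grip":9.4,"dx":-20,"dy":-6,"dz":47,"spin":-165},{"grip":9.4,"dx":-20,"dy":-6,"dz":47,"spin":-165},{"grip":9.4,"dx":-20,"dy":-6,"dz":47,"spin":-165},{"grip":9.4,"dx":-20,"dy":-6,"dz":47,"spin":-165},{"grip":9.4,"dx":-20,"dy":-6,"dz":47,"spin":-165},{"grip":9.4,"dx":-20,"dy":-6,"dz":47,"spin":-165},{"grip":9.4,"dx":-20,"dy":-6,"dz":47,"spin":-165},{"grip":9.4,"dx":-20,"dy":-6,"dz":47,"spin":-165},{"grip":9.4,"dx":-20,"dy":-6,"dz":47,"spin":-165},{"grip":9.4,"dx":-20,"dy":-6,"dz":47,"spin":-165},{"grip":9.4,"dx":-20,"dy":-6,"dz":47,"spin":-165},{"grip":9.4,"dx":-20,"dy":-6,"dz":47,"spin":-165}]' 30
python3 - <<'E'
from h import *
c=shot('wrist','w2');K,R,t=KRt(c); print(-R.T@t,R[2],c['vertical_fov'],monitor.read_state()['eef_pos'],monitor.read_state()['eef_rot'])
print(proj(c,[[603,-182,105],[528,-161,102]]))
E
```

```text
clock: 2.4
eef_pos: [553.5, -192.3, 273.3]
eef_rot: [-1.571, -0.0, 1.613]
wrist_force: [0.1, -0.9, -0.4]
finger_gap: 94.1
[ 484.62521053 -196.47310094  444.5753354 ] [ 0.23851242  0.01069483 -0.97108056] 58.69469777035775 [ 553.53993396 -192.23424145  273.33775766] [-1.57061650e+00 -1.08019752e-04  1.61322261e+00]
[[327.3635048  233.6320363 ]
 [352.72759747 159.85444894]]
```

View pics/w2.png

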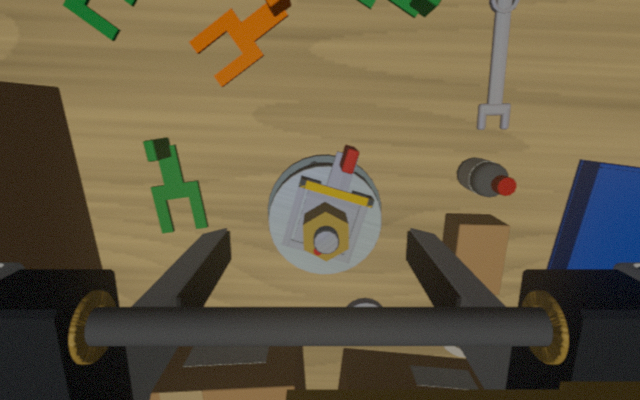

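The wrist view shows the nut at about (326,235), the yellow bar at (336,192), the handle at (350,158) and the tray at the right. I'll enlarge it to measure.

Run:
```python
from h import *
c=load('w2')
a=cv2.resize(c['color'][135:285,255:395],None,fx=4,fy=4,interpolation=cv2.INTER_CUBIC)
cv2.imwrite('pics/w2c.png',a[:,:,::-1])
```

```text
(no output)
```

View pics/w2c.png

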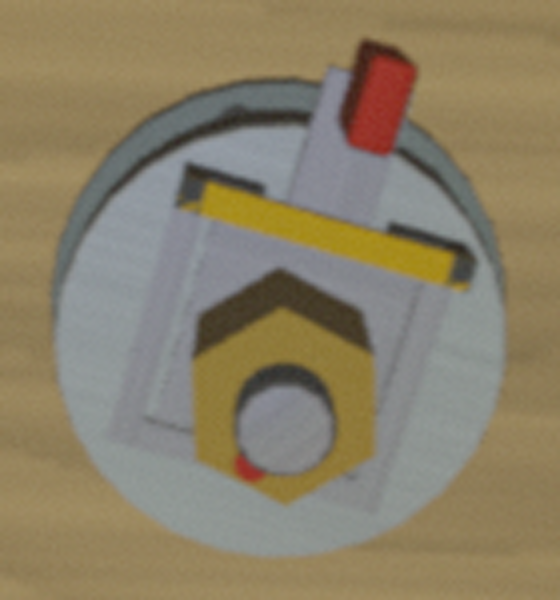

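```bash
cat > m.py <<'E'
from h import *
def full(p,o,s): return (np.array(p,float)+.5)/s-.5+np.array(o)
E
python3 - <<'E'
from m import *
from scipy.optimize import least_squares
c=load('w2'); F=lambda p:full(p,(255,135),4)
hexp=F([(283,307),(372,352),(376,455),(286,503),(196,460),(193,357)])
r=least_squares(lambda p:(proj(c,[[p[0]+26.558*np.cos(p[2]+a),p[1]+26.558*np.sin(p[2]+a),105] for a in np.pi-np.arange(6)*np.pi/3*1])-hexp).ravel(),[603,-182,0.])
print('nut',r.x,np.degrees(r.x[2]),r.cost,'resid',r.fun.round(1))
print('free hex',onz(c,hexp,105).round(1))
print('dot',onz(c,F((248,468)),105))
print('spindle end',onz(c,F((286,428)),121))
print('handle top',onz(c,F([(365,57),(415,71),(390,155),(345,143)]),102).round(1))
print('bar ends',onz(c,F([(205,197),(454,271)]),77).round(1))
print('hub rim',onz(c,F([(53,330),(503,325),(275,555)]),60).round(1))
t=load('top0'); G=lambda p:full(p,(325,145),5)
print('top: spindle',onz(t,G((252,157)),121),'handle',onz(t,G([(195,303),(222,306),(208,350),(180,345)]),102).round(1),'bar',onz(t,G([(138,235),(300,272)]),77).round(1))
E
```

```text
nut [ 6.05867894e+02 -1.83534334e+02  6.89222079e-02] 3.948951627638082 1.0200362312675295 resid [-0.3 -0.5  0.8  0.5 -0.  -0.3  0.2  0.4 -0.2 -0.4 -0.5  0.4]
free hex [[ 579.8 -185.1  105. ]
 [ 590.6 -162.3  105. ]
 [ 617.9 -159.6  105. ]
 [ 632.  -181.9  105. ]
 [ 621.2 -205.3  105. ]
 [ 593.7 -207.   105. ]]
dot [[ 622.78406334 -192.01635255  105.        ]]
spindle end [[ 605.59646485 -183.48683114  121.        ]]
handle top [[ 517.7 -168.2  102. ]
 [ 520.6 -156.   102. ]
 [ 541.2 -160.7  102. ]
 [ 538.7 -171.8  102. ]]
bar ends [[ 558.5 -206.1   77. ]
 [ 575.8 -139.1   77. ]]
hub rim [[ 601.9 -248.    60. ]
 [ 595.1 -121.4   60. ]
 [ 668.  -182.4   60. ]]
top: spindle [[ 605.70850011 -182.43524817  121.        ]] handle [[ 539.2 -158.1  102. ]
 [ 538.  -170.8  102. ]
 [ 517.1 -164.2  102. ]
 [ 519.3 -151.   102. ]] bar [[ 575.2 -133.4   77. ]
 [ 558.3 -211.9   77. ]]
```

Nut axis (605.7,-183.3), flats normal at 93.9°, hub x axis at -14.3°, nut angle about 0.20 rad. The handle centre is near (528.5,-163.8). Next I descend onto the nut, keeping the fingertips at 83 mm, above the crossbar.

```bash
python3 -m jog '[{"grip":9.4,"dx":0.67,"dy":4,"dz":-5.25,"spin":-1.5},{"grip":9.4,"dx":0.67,"dy":9,"dz":-5.25,"spin":-1.5},{"grip":9.4,"dx":0.67,"dy":13,"dz":-5.25,"spin":-1.5},{"grip":9.4,"dx":0.67,"dy":16,"dz":-5.25,"spin":-1.5},{"grip":9.4,"dx":0.67,"dy":17.6,"dz":-5.25,"spin":-1.5},{"grip":9.4,"dx":0.67,"dy":18.2,"dz":-5.25,"spin":-1.5},{"grip":9.4,"dx":0.67,"dy":18.2,"dz":-5.25,"spin":-1.5},{"grip":9.4,"dx":0.67,"dy":18.2,"dz":-5.25,"spin":-1.5}]' 30
python3 -m jog '[{"grip":4.2,"dx":0,"dy":0,"dz":0,"spin":0},{"grip":4.2,"dx":0,"dy":0,"dz":0,"spin":0},{"grip":4.2,"dx":0,"dy":0,"dz":0,"spin":0},{"grip":4.2,"dx":0,"dy":0,"dz":0,"spin":0},{"grip":4.2,"dx":0,"dy":0,"dz":0,"spin":0},{"grip":4.2,"dx":0,"dy":0,"dz":0,"spin":0}]' 30
python3 -c "
from h import *
s=monitor.read_state();print(s['eef_pos'],s['eef_rot'],s['moment'],s['wrist_force'])"
```

```text
clock: 3.45
eef_pos: [606.2, -183.4, 92.6]
eef_rot: [-1.572, 0.001, 1.641]
wrist_force: [-0.7, 0.5, -1.1]
finger_gap: 94.1
clock: 4.2
eef_pos: [605.7, -182.8, 91.6]
eef_rot: [-1.571, -0.001, 1.641]
wrist_force: [-1.3, 4.5, 2.6]
finger_gap: 46.0
[ 605.71247108 -182.83921443   91.57343926] [-1.57069753e+00 -6.41199736e-04  1.64108486e+00] [ 0.75249091  0.04663156 -0.04192974] [-1.30733834  4.51309107  2.5791369 ]
```

```bash
python3 -m jog '[{"grip":4.2,"dx":0.05,"dy":-0.067,"dz":0,"spin":10},{"grip":4.2,"dx":0.05,"dy":-0.133,"dz":0,"spin":20},{"grip":4.2,"dx":0.05,"dy":-0.2,"dz":0,"spin":30},{"grip":4.2,"dx":0.05,"dy":-0.267,"dz":0,"spin":40},{"grip":4.2,"dx":0.05,"dy":-0.333,"dz":0,"spin":50},{"grip":4.2,"dx":0.05,"dy":-0.4,"dz":0,"spin":60}]' 30
python3 -c "
from h import *
s=monitor.read_state();print(s['eef_pos'],s['eef_rot'],s['moment'],s['wrist_force'])"
```

```text
clock: 4.95
eef_pos: [605.9, -182.2, 95.5]
eef_rot: [-1.57, -0.001, 0.589]
wrist_force: [1.3, 4.7, 2.1]
finger_gap: 45.9
[ 605.86609242 -182.20722927   95.54712476] [-1.57045396e+00 -5.46136776e-04  5.88700919e-01] [ 0.88884094 -0.24480279  0.28625597] [1.33431006 4.66139535 2.05683692]
```

```bash
python3 -m jog '[{"grip":4.2,"dx":0.03,"dy":-0.067,"dz":0.04,"spin":10},{"grip":4.2,"dx":0.03,"dy":-0.133,"dz":0.04,"spin":20},{"grip":4.2,"dx":0.03,"dy":-0.2,"dz":0.04,"spin":30},{"grip":4.2,"dx":0.03,"dy":-0.267,"dz":0.04,"spin":40},{"grip":4.2,"dx":0.03,"dy":-0.333,"dz":0.04,"spin":50},{"grip":4.2,"dx":0.03,"dy":-0.4,"dz":0.04,"spin":60},{"grip":4.2,"dx":0.03,"dy":-0.467,"dz":0.04,"spin":70},{"grip":4.2,"dx":0.03,"dy":-0.533,"dz":0.04,"spin":80},{"grip":4.2,"dx":0.03,"dy":-0.6,"dz":0.04,"spin":90},{"grip":4.2,"dx":0.03,"dy":-0.667,"dz":0.04,"spin":100},{"grip":4.2,"dx":0.03,"dy":-0.733,"dz":0.04,"spin":110},{"grip":4.2,"dx":0.03,"dy":-0.8,"dz":0.04,"spin":120},{"grip":4.2,"dx":0.03,"dy":-0.867,"dz":0.04,"spin":130},{"grip":4.2,"dx":0.03,"dy":-0.933,"dz":0.04,"spin":140},{"grip":4.2,"dx":0.03,"dy":-0.98,"dz":0.04,"spin":147}]' 30
python3 -c "
from h import *
s=monitor.read_state();print(s['eef_pos'],s['eef_rot'],s['moment'],s['wrist_force'],s['joints'])"
```

```text
clock: 6.82
eef_pos: [606.8, -182.6, 105.4]
eef_rot: [-1.568, 0.0, -1.976]
wrist_force: [7.9, -3.1, -4.1]
finger_gap: 45.7
[ 606.76654737 -182.61221135  105.4175029 ] [-1.56761759e+00  2.50516291e-04 -1.97640604e+00] [-0.24195232 -1.7120393   0.28252246] [ 7.87480313 -3.13452404 -4.05798316] [-3.50160347e-01  5.81979531e-01  1.37769326e+00  8.00342176e-05
  1.17873212e+00  1.62621563e+00]
```

```bash
python3 -m jog '[{"grip":4.2,"dx":-0.05,"dy":-0.02,"dz":0.04,"spin":3},{"grip":4.2,"dx":-0.05,"dy":-0.047,"dz":0.04,"spin":7},{"grip":4.2,"dx":-0.05,"dy":-0.047,"dz":0.04,"spin":7},{"grip":4.2,"dx":-0.05,"dy":-0.047,"dz":0.04,"spin":7}]' 30
python3 -c "
from h import *
s=monitor.read_state();print(s['eef_pos'],s['eef_rot'],s['moment'],s['wrist_force'])"
python3 -m jog '[{"grip":4.2,"dx":0,"dy":-0.013,"dz":0,"spin":2},{"grip":4.2,"dx":0,"dy":-0.027,"dz":0,"spin":4},{"grip":4.2,"dx":0,"dy":-0.027,"dz":0,"spin":4},{"grip":4.2,"dx":0,"dy":-0.027,"dz":0,"spin":4}]' 30
python3 -c "
from h import *
s=monitor.read_state();print(s['eef_pos'],s['eef_rot'],s['moment'],s['wrist_force'])"
```

```text
clock: 7.32
eef_pos: [606.9, -182.7, 105.9]
eef_rot: [-1.568, -0.0, -2.094]
wrist_force: [3.9, -4.7, -1.8]
finger_gap: 45.6
[ 606.86223943 -182.67241932  105.89456324] [-1.56845306e+00 -1.95046091e-04 -2.09427074e+00] [-0.58891701 -0.91939488 -0.00780091] [ 3.87478819 -4.72562995 -1.8443756 ]
clock: 7.82
eef_pos: [606.8, -182.7, 106.1]
eef_rot: [-1.568, -0.0, -2.164]
wrist_force: [4.5, -4.1, -2.4]
finger_gap: 45.9
[ 606.84874675 -182.69587152  106.1250432 ] [-1.56842502e+00 -1.96686922e-04 -2.16367671e+00] [-0.63841855 -0.91226736  0.25638803] [ 4.49572818 -4.11154249 -2.44664219]
```

```bash
for i in 1 2; do python3 -m jog '[{"grip":4.2,"dx":0,"dy":-0.01,"dz":0,"spin":2},{"grip":4.2,"dx":0,"dy":-0.01,"dz":0,"spin":2},{"grip":4.2,"dx":0,"dy":-0.01,"dz":0,"spin":2}]' 30 >/dev/null
python3 -c "
from h import *
s=monitor.read_state();print(s['eef_rot'],s['moment'],s['finger_gap'])"; done
```

```text
[-1.56833409e+00 -4.24766762e-04 -2.19764901e+00] [-0.72364033 -0.93880884  1.03102796] 45.893616756352024
[-1.56945012e+00 -5.15622185e-04 -2.23290172e+00] [-0.80801595 -0.55757892  1.33084637] 45.818606137649816
```

The moment rose to 1.3 N m, about five times the friction, at the predicted angle of about 4.0 rad. The stop is reached. I release, rise, and go above the handle with the jaws along keeper y.

```bash
python3 -m jog '[{"grip":9.4,"dx":0,"dy":0,"dz":0,"spin":0},{"grip":9.4,"dx":0,"dy":0,"dz":0,"spin":0},{"grip":9.4,"dx":0,"dy":0,"dz":0,"spin":0},{"grip":9.4,"dx":0,"dy":-1.5,"dz":0,"spin":0},{"grip":9.4,"dx":0,"dy":-5,"dz":0,"spin":0},{"grip":9.4,"dx":0,"dy":-8.4,"dz":0,"spin":0},{"grip":9.4,"dx":1.6,"dy":-8.4,"dz":-3.5,"spin":-10},{"grip":9.4,"dx":3.34,"dy":-8.4,"dz":-7.34,"spin":-20},{"grip":9.4,"dx":3.34,"dy":-8.4,"dz":-7.34,"spin":-23.7},{"grip":9.4,"dx":3.34,"dy":-8.4,"dz":-7.34,"spin":-23.7},{"grip":9.4,"dx":3.34,"dy":-8.4,"dz":-7.34,"spin":-23.7}]' 50
python3 - <<'E'
from h import *
c=shot('wrist','w3');t=shot('top','top1'); s=monitor.read_state(); print(s['eef_pos'],s['eef_rot'],s['wrist_force'],s['moment'])
a=cv2.resize(c['color'],(800,500))
cv2.imwrite('pics/w3b.png',a[:,:,::-1])
E
```

```text
clock: 9.95
eef_pos: [528.2, -163.2, 190.6]
eef_rot: [-1.57, -0.0, -1.822]
wrist_force: [1.0, 0.1, -0.0]
finger_gap: 94.2
[ 528.10632965 -163.17008424  190.22319831] [-1.57084327e+00  5.67992224e-06 -1.82101112e+00] [-0.31227506 -0.27247975 -0.72598989] [ 0.06334949  0.04596337 -0.03167441]
```

View pics/w3b.png

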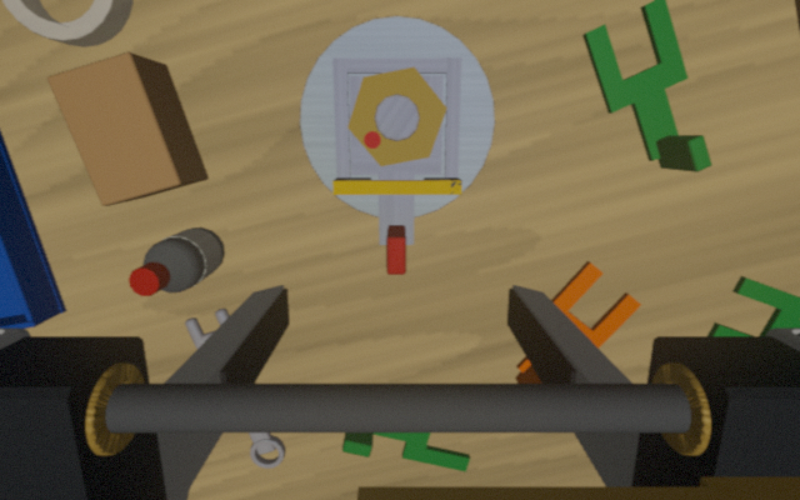

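Nut turned with the red dot at (372,140), handle top at (397,255) and midway between the fingers, bar level with the image rows. Refining the handle position and the bystander clearances.

Run:
```python
from h import *
c=load('w3'); k=640/800; F=lambda p:(np.array(p,float)+.5)*k-.5
h=onz(c,F([(388,238),(405,238),(407,274),(387,274)]),102); print('handle',h.round(1),h.mean(0))
b=onz(c,F([(334,187),(462,187)]),78);print('bar',b.round(1),np.degrees(np.arctan2(*(b[0]-b[1])[1::-1])))
d=onz(c,F([(372,140),(397,117)]),119.5);print('dot/nut',d.round(1),np.degrees(np.arctan2(*(d[0]-d[1])[1::-1])))
t=load('top1'); print('bottle',onz(t,[298,203],90), 'carton',onz(t,[297,152],50))
```

```text
handle [[ 541.5 -161.7  102. ]
 [ 539.  -171.5  102. ]
 [ 516.9 -167.2  102. ]
 [ 519.9 -155.4  102. ]] [ 529.30149179 -163.92538346  102.        ]
bar [[ 577.2 -135.    78. ]
 [ 556.9 -213.8   78. ]] 75.61147148536858
dot/nut [[ 598.5 -168.3  119.5]
 [ 606.6 -184.   119.5]] 117.03174594674111
bottle [[543.67259341  -3.32597572  90.        ]] carton [[678.44686376   3.67394242  50.        ]]
```

```bash
python3 -m jog '[{"grip":5,"dx":0.05,"dy":3,"dz":0.1,"spin":0},{"grip":4,"dx":0.05,"dy":7,"dz":0.1,"spin":0},{"grip":4,"dx":0.05,"dy":10,"dz":0.1,"spin":0},{"grip":4,"dx":0.05,"dy":11.2,"dz":0.1,"spin":0},{"grip":3,"dx":0.05,"dy":11.6,"dz":0.1,"spin":0},{"grip":2,"dx":0.05,"dy":11.6,"dz":0.1,"spin":0},{"grip":1.7,"dx":0.05,"dy":11.6,"dz":0.1,"spin":0},{"grip":1.7,"dx":0.05,"dy":11.6,"dz":0.1,"spin":0}]' 50
python3 -c "
from h import *
s=monitor.read_state();print(s['eef_pos'],s['eef_rot'],s['wrist_force'],s['moment'])"
python3 -m jog '[{"grip":1.3,"dx":0,"dy":0,"dz":0,"spin":0},{"grip":0.9,"dx":0,"dy":0,"dz":0,"spin":0},{"grip":0.9,"dx":0,"dy":0,"dz":0,"spin":0},{"grip":0.9,"dx":0,"dy":0,"dz":0,"spin":0},{"grip":0.9,"dx":0,"dy":0,"dz":0,"spin":0}]' 55
python3 -c "
from h import *
s=monitor.read_state();print(s['eef_pos'],s['eef_rot'],s['wrist_force'],s['moment'])"
```

```text
clock: 11.05
eef_pos: [529.0, -163.9, 74.8]
eef_rot: [-1.57, -0.0, -1.82]
wrist_force: [0.2, -1.1, 0.5]
finger_gap: 18.7
[ 528.97458288 -163.93926172   74.84298911] [-1.56975426e+00 -1.10692598e-04 -1.82002773e+00] [ 0.18968572 -1.10582792  0.52331796] [ 0.0691813   0.00872358 -0.00289047]
clock: 11.68
eef_pos: [528.8, -163.9, 74.4]
eef_rot: [-1.57, -0.0, -1.82]
wrist_force: [-0.7, 1.2, 4.9]
finger_gap: 11.4
[ 528.82319605 -163.86558577   74.43316441] [-1.57042964e+00 -3.80727457e-06 -1.81997270e+00] [-0.72022776  1.22904234  4.92693348] [ 0.28415676  0.12215192 -0.06642012]
```

```bash
cat > s.py <<'E'
from h import *
s=monitor.read_state();print(s['clock'],s['eef_pos'].round(2),s['eef_rot'].round(4),s['wrist_force'].round(2),s['moment'].round(3),s['finger_gap'].round(2))
E
python3 -m jog '[{"grip":0.9,"dx":0,"dy":-0.05,"dz":0,"spin":0},{"grip":0.9,"dx":0,"dy":-0.1,"dz":0,"spin":0},{"grip":0.9,"dx":0,"dy":-0.1,"dz":0,"spin":0}]' >/dev/null; python3 s.py
python3 -m jog '[{"grip":0.9,"dx":0,"dy":-0.05,"dz":0,"spin":0},{"grip":0.9,"dx":0,"dy":-0.1,"dz":0,"spin":0},{"grip":0.9,"dx":0,"dy":-0.1,"dz":0,"spin":0}]' >/dev/null; python3 s.py
python3 -m jog '[{"grip":0.9,"dx":0,"dy":-0.05,"dz":0,"spin":0},{"grip":0.9,"dx":0,"dy":-0.1,"dz":0,"spin":0},{"grip":0.9,"dx":0,"dy":-0.1,"dz":0,"spin":0}]' >/dev/null; python3 s.py
```

```text
Traceback (most recent call last):
  File "s.py", line 2, in <module>
    s=monitor.read_state();print(s['clock'],s['eef_pos'].round(2),s['eef_rot'].round(4),s['wrist_force'].round(2),s['moment'].round(3),s['finger_gap'].round(2))
                                                                                                                                       ^^^^^^^^^^^^^^^^^^^^^
AttributeError: 'float' object has no attribute 'round'
Traceback (most recent call last):
  File "s.py", line 2, in <module>
    s=monitor.read_state();print(s['clock'],s['eef_pos'].round(2),s['eef_rot'].round(4),s['wrist_force'].round(2),s['moment'].round(3),s['finger_gap'].round(2))
                                                                                                                                       ^^^^^^^^^^^^^^^^^^^^^
AttributeError: 'float' object has no attribute 'round'
Traceback (most recent call last):
  File "s.py", line 2, in <module>
    s=monitor.read_state();print(s['clock'],s['eef_pos'].round(2),s['eef_rot'].round(4),s['wrist_force'].round(2),s['moment'].round(3),s['finger_gap'].round(2))
                                                                                                                                       ^^^^^^^^^^^^^^^^^^^^^
AttributeError: 'float' object has no attribute 'round'
```

```bash
cat > s.py <<'E'
from h import *
r=[monitor.read_state() for _ in range(8)]; s=r[-1]; m=lambda k:np.mean([x[k] for x in r],0)
print(round(s['clock'],2),m('eef_pos').round(2),m('eef_rot').round(4),m('wrist_force').round(2),m('moment').round(3),round(s['finger_gap'],2))
E
python3 s.py
python3 -m jog '[{"grip":0.9,"dx":0,"dy":-0.05,"dz":0,"spin":0},{"grip":0.9,"dx":0,"dy":-0.05,"dz":0,"spin":0}]' >/dev/null; python3 s.py
python3 -m jog '[{"grip":0.9,"dx":0,"dy":-0.05,"dz":0,"spin":0},{"grip":0.9,"dx":0,"dy":-0.05,"dz":0,"spin":0}]' >/dev/null; python3 s.py
```

```text
12.8 [ 528.73 -163.84   77.22] [-1.5707 -0.     -1.82  ] [-0.01 -0.41 -2.7 ] [ 0.025  0.097 -0.041] 11.88
13.05 [ 528.73 -163.85   77.73] [-1.5707 -0.     -1.82  ] [ 0.25  0.22 -2.17] [0.095 0.068 0.026] 12.02
13.3 [ 528.69 -163.86   78.18] [-1.5708 -0.     -1.82  ] [ 0.36  0.35 -2.04] [0.031 0.085 0.038] 11.59
```

```bash
echo "import sys; sys.exit(int(m('wrist_force')[2]<-4))" >> s.py
python3 -m jog '[{"grip":0.9,"dx":0,"dy":-0.05,"dz":0,"spin":0},{"grip":0.9,"dx":0,"dy":-0.05,"dz":0,"spin":0}]' >/dev/null; python3 s.py || exit
python3 -m jog '[{"grip":0.9,"dx":0,"dy":-0.05,"dz":0,"spin":0},{"grip":0.9,"dx":0,"dy":-0.05,"dz":0,"spin":0}]' >/dev/null; python3 s.py || exit
python3 -m jog '[{"grip":0.9,"dx":0,"dy":-0.05,"dz":0,"spin":0},{"grip":0.9,"dx":0,"dy":-0.05,"dz":0,"spin":0}]' >/dev/null; python3 s.py || exit
python3 -m jog '[{"grip":0.9,"dx":0,"dy":-0.05,"dz":0,"spin":0},{"grip":0.9,"dx":0,"dy":-0.05,"dz":0,"spin":0}]' >/dev/null; python3 s.py || exit
python3 -m jog '[{"grip":0.9,"dx":0,"dy":-0.05,"dz":0,"spin":0},{"grip":0.9,"dx":0,"dy":-0.05,"dz":0,"spin":0}]' >/dev/null; python3 s.py || exit
python3 -m jog '[{"grip":0.9,"dx":0,"dy":-0.05,"dz":0,"spin":0},{"grip":0.9,"dx":0,"dy":-0.05,"dz":0,"spin":0}]' >/dev/null; python3 s.py || exit
```

```text
13.55 [ 528.7  -163.85   78.71] [-1.5708  0.     -1.82  ] [-0.61  0.57 -0.85] [ 0.072  0.106 -0.035] 11.68
13.8 [ 528.72 -163.85   79.23] [-1.5707  0.     -1.82  ] [ 0.72 -0.39 -1.39] [0.114 0.146 0.051] 11.4
14.05 [ 528.71 -163.84   79.71] [-1.5708 -0.     -1.82  ] [-0.37 -0.01 -2.07] [0.055 0.069 0.032] 11.74
14.3 [ 528.71 -163.85   80.22] [-1.5707 -0.     -1.82  ] [-1.16  1.09 -2.75] [ 0.086  0.104 -0.005] 11.65
14.55 [ 528.72 -163.85   80.74] [-1.5707 -0.     -1.82  ] [ 0.29 -0.05 -2.27] [ 0.089  0.11  -0.011] 11.46
14.8 [ 528.73 -163.86   81.26] [-1.5707 -0.     -1.82  ] [ 0.6  -0.23 -1.8 ] [ 0.06   0.058 -0.017] 11.9
```

```bash
python3 -m jog '[{"grip":0.9,"dx":0,"dy":-0.05,"dz":0,"spin":0},{"grip":0.9,"dx":0,"dy":-0.05,"dz":0,"spin":0}]' >/dev/null; python3 s.py || exit
python3 -m jog '[{"grip":0.9,"dx":0,"dy":-0.05,"dz":0,"spin":0},{"grip":0.9,"dx":0,"dy":-0.05,"dz":0,"spin":0}]' >/dev/null; python3 s.py || exit
python3 -m jog '[{"grip":0.9,"dx":0,"dy":-0.05,"dz":0,"spin":0},{"grip":0.9,"dx":0,"dy":-0.05,"dz":0,"spin":0}]' >/dev/null; python3 s.py || exit
python3 -m jog '[{"grip":0.9,"dx":0,"dy":-0.05,"dz":0,"spin":0},{"grip":0.9,"dx":0,"dy":-0.05,"dz":0,"spin":0}]' >/dev/null; python3 s.py || exit
python3 -m jog '[{"grip":0.9,"dx":0,"dy":-0.05,"dz":0,"spin":0},{"grip":0.9,"dx":0,"dy":-0.05,"dz":0,"spin":0}]' >/dev/null; python3 s.py || exit
python3 -m jog '[{"grip":0.9,"dx":0,"dy":-0.05,"dz":0,"spin":0},{"grip":0.9,"dx":0,"dy":-0.05,"dz":0,"spin":0}]' >/dev/null; python3 s.py || exit
```

```text
15.05 [ 528.72 -163.87   81.74] [-1.5707 -0.     -1.82  ] [ 0.72  0.63 -0.91] [ 0.07   0.115 -0.014] 11.4
15.3 [ 528.74 -163.84   82.24] [-1.5707 -0.     -1.82  ] [-0.44 -0.84 -1.9 ] [0.012 0.085 0.068] 12.13
15.55 [ 528.72 -163.84   82.73] [-1.5707 -0.     -1.82  ] [-0.3  -0.55 -1.85] [ 0.086  0.132 -0.033] 11.83
15.8 [ 528.72 -163.84   83.23] [-1.5707  0.     -1.82  ] [ 0.2  -0.33 -2.06] [0.058 0.136 0.021] 11.74
16.05 [ 528.73 -163.85   83.73] [-1.5707 -0.     -1.82  ] [-0.05 -0.1  -1.54] [ 0.029  0.069 -0.004] 12.02
16.3 [ 528.72 -163.87   84.23] [-1.5707 -0.     -1.8201] [ 0.05 -0.7  -2.08] [ 0.087  0.155 -0.04 ] 11.82
```

```bash
python3 -m jog '[{"grip":0.9,"dx":0,"dy":-0.05,"dz":0,"spin":0},{"grip":0.9,"dx":0,"dy":-0.05,"dz":0,"spin":0}]' >/dev/null; python3 s.py || exit
python3 -m jog '[{"grip":0.9,"dx":0,"dy":-0.05,"dz":0,"spin":0},{"grip":0.9,"dx":0,"dy":-0.05,"dz":0,"spin":0}]' >/dev/null; python3 s.py || exit
python3 -m jog '[{"grip":0.9,"dx":0,"dy":-0.05,"dz":0,"spin":0},{"grip":0.9,"dx":0,"dy":-0.05,"dz":0,"spin":0}]' >/dev/null; python3 s.py || exit
python3 -m jog '[{"grip":0.9,"dx":0,"dy":-0.05,"dz":0,"spin":0},{"grip":0.9,"dx":0,"dy":-0.05,"dz":0,"spin":0}]' >/dev/null; python3 s.py || exit
python3 -m jog '[{"grip":0.9,"dx":0,"dy":-0.05,"dz":0,"spin":0},{"grip":0.9,"dx":0,"dy":-0.05,"dz":0,"spin":0}]' >/dev/null; python3 s.py || exit
python3 -m jog '[{"grip":0.9,"dx":0,"dy":-0.05,"dz":0,"spin":0},{"grip":0.9,"dx":0,"dy":-0.05,"dz":0,"spin":0}]' >/dev/null; python3 s.py || exit
python3 -m jog '[{"grip":0.9,"dx":0,"dy":-0.05,"dz":0,"spin":0},{"grip":0.9,"dx":0,"dy":-0.05,"dz":0,"spin":0}]' >/dev/null; python3 s.py || exit
```

```text
16.55 [ 528.72 -163.87   84.74] [-1.5707 -0.     -1.8201] [-1.09  0.18 -0.64] [ 0.08   0.093 -0.002] 11.56
16.8 [ 528.73 -163.85   85.24] [-1.5707  0.     -1.8201] [-0.02  0.06 -1.94] [ 0.055  0.094 -0.029] 11.29
17.05 [ 528.74 -163.87   85.75] [-1.5706 -0.     -1.8201] [-0.77  0.31 -1.42] [ 0.102  0.116 -0.037] 11.95
17.3 [ 528.73 -163.87   86.23] [-1.5707 -0.     -1.82  ] [-0.36 -0.18 -1.56] [ 0.07   0.076 -0.086] 11.54
17.55 [ 528.74 -163.84   86.74] [-1.5707  0.     -1.82  ] [-0.26  0.63 -0.67] [0.112 0.082 0.01 ] 11.41
17.8 [ 528.66 -163.84   87.  ] [-1.571   0.     -1.8201] [ 0.76 -0.78 -5.43] [-0.008 -0.084 -0.01 ] 11.84
```

Contact: Fz dropped by 3.5 N at z≈86.9. I lower 0.9 mm below contact and start drawing out along tool -z in checked steps.

```bash
python3 -m jog '[{"grip":0.9,"dx":0,"dy":0.12,"dz":0,"spin":0},{"grip":0.9,"dx":0,"dy":0.12,"dz":0,"spin":0},{"grip":0.9,"dx":0,"dy":0.12,"dz":0,"spin":0}]' >/dev/null; python3 s.py || exit
python3 -m jog '[{"grip":0.9,"dx":0,"dy":0,"dz":-0.3,"spin":0},{"grip":0.9,"dx":0,"dy":0,"dz":-0.6,"spin":0},{"grip":0.9,"dx":0,"dy":0,"dz":-0.6,"spin":0}]' >/dev/null; python3 s.py || exit
```

```text
18.18 [ 528.75 -163.87   86.07] [-1.5706 -0.     -1.82  ] [ 0.45  1.1  -1.44] [0.101 0.117 0.013] 11.94
18.55 [ 522.69 -162.32   86.04] [-1.5708  0.     -1.8201] [-0.24  0.02 -2.79] [ 0.114  0.072 -0.019] 11.75
```

```bash
sed -i '$d' s.py; echo "import sys; f=m('wrist_force'); sys.exit(int(np.hypot(f[0],f[1])>3 or abs(f[2]+1.8)>2.2))" >> s.py
python3 -m jog '[{"grip":0.9,"dx":0,"dy":0,"dz":-0.4,"spin":0},{"grip":0.9,"dx":0,"dy":0,"dz":-0.8,"spin":0}]' >/dev/null; python3 s.py || exit
python3 -m jog '[{"grip":0.9,"dx":0,"dy":0,"dz":-0.4,"spin":0},{"grip":0.9,"dx":0,"dy":0,"dz":-0.8,"spin":0}]' >/dev/null; python3 s.py || exit
python3 -m jog '[{"grip":0.9,"dx":0,"dy":0,"dz":-0.4,"spin":0},{"grip":0.9,"dx":0,"dy":0,"dz":-0.8,"spin":0}]' >/dev/null; python3 s.py || exit
python3 -m jog '[{"grip":0.9,"dx":0,"dy":0,"dz":-0.4,"spin":0},{"grip":0.9,"dx":0,"dy":0,"dz":-0.8,"spin":0}]' >/dev/null; python3 s.py || exit
python3 -m jog '[{"grip":0.9,"dx":0,"dy":0,"dz":-0.4,"spin":0},{"grip":0.9,"dx":0,"dy":0,"dz":-0.8,"spin":0}]' >/dev/null; python3 s.py || exit
python3 -m jog '[{"grip":0.9,"dx":0,"dy":0,"dz":-0.4,"spin":0},{"grip":0.9,"dx":0,"dy":0,"dz":-0.8,"spin":0}]' >/dev/null; python3 s.py || exit
python3 -m jog '[{"grip":0.9,"dx":0,"dy":0,"dz":-0.4,"spin":0},{"grip":0.9,"dx":0,"dy":0,"dz":-0.8,"spin":0}]' >/dev/null; python3 s.py || exit
python3 -m jog '[{"grip":0.9,"dx":0,"dy":0,"dz":-0.4,"spin":0},{"grip":0.9,"dx":0,"dy":0,"dz":-0.8,"spin":0}]' >/dev/null; python3 s.py || exit
python3 -m jog '[{"grip":0.9,"dx":0,"dy":0,"dz":-0.6,"spin":0},{"grip":0.9,"dx":0,"dy":0,"dz":-1.4,"spin":0}]' >/dev/null; python3 s.py || exit
```

```text
18.8 [ 514.84 -160.31   85.94] [-1.5709  0.     -1.82  ] [-0.77  0.32 -1.66] [ 0.089  0.095 -0.026] 11.7
19.05 [ 507.08 -158.34   86.01] [-1.5708 -0.     -1.82  ] [-0.72  0.12 -2.26] [ 0.063  0.116 -0.008] 11.53
19.3 [ 499.38 -156.4    86.02] [-1.5707  0.     -1.82  ] [ 0.05 -0.4  -1.57] [ 0.045  0.09  -0.013] 11.58
19.55 [ 491.64 -154.41   86.01] [-1.5707 -0.     -1.82  ] [ 0.58 -0.84 -2.79] [0.091 0.075 0.013] 11.6
19.8 [ 483.88 -152.46   86.02] [-1.5707 -0.     -1.82  ] [ 0.99 -0.44 -0.85] [ 0.027  0.073 -0.06 ] 11.99
20.05 [ 476.14 -150.47   86.02] [-1.5707  0.     -1.82  ] [ 1.45  0.43 -1.5 ] [ 0.073  0.081 -0.003] 11.54
20.3 [ 468.36 -148.49   86.  ] [-1.5708 -0.     -1.82  ] [ 0.39  0.37 -1.6 ] [0.075 0.082 0.03 ] 11.48
20.55 [ 460.61 -146.5    85.99] [-1.5708  0.     -1.82  ] [ 1.38 -0.62 -1.93] [ 0.044  0.112 -0.025] 11.57
20.8 [ 446.84 -143.02   85.96] [-1.5708  0.     -1.82  ] [-0.19  0.33 -2.01] [0.056 0.147 0.023] 11.54
```

Drawn out 84 mm with no lateral force. Next I lift clear and carry it over the tray, turning 10° to line up with it.

```bash
python3 -m jog '[{"grip":0.9,"dx":0,"dy":-2,"dz":0,"spin":0},{"grip":0.9,"dx":0,"dy":-6,"dz":0,"spin":0},{"grip":0.9,"dx":0,"dy":-10,"dz":0,"spin":0},{"grip":0.9,"dx":-1,"dy":-12,"dz":0,"spin":0},{"grip":0.9,"dx":-4,"dy":-12,"dz":0.5,"spin":-1},{"grip":0.9,"dx":-8,"dy":-12,"dz":1,"spin":-2},{"grip":0.9,"dx":-12,"dy":-12,"dz":1.6,"spin":-3},{"grip":0.9,"dx":-16,"dy":-12,"dz":2.1,"spin":-4},{"grip":0.9,"dx":-20,"dy":-12,"dz":2.6,"spin":-5},{"grip":0.9,"dx":-24,"dy":-12,"dz":3.1,"spin":-6},{"grip":0.9,"dx":-28,"dy":-12,"dz":3.6,"spin":-7},{"grip":0.9,"dx":-32,"dy":-12,"dz":4.1,"spin":-8},{"grip":0.9,"dx":-35,"dy":-12,"dz":4.5,"spin":-9},{"grip":0.9,"dx":-37,"dy":-12,"dz":4.8,"spin":-10},{"grip":0.9,"dx":-37.3,"dy":-12,"dz":4.84,"spin":-10},{"grip":0.9,"dx":-37.3,"dy":-12,"dz":4.84,"spin":-10},{"grip":0.9,"dx":-37.3,"dy":-12,"dz":4.84,"spin":-10}]'
python3 s.py
python3 - <<'E'
from h import *
c=shot('wrist','w4');s=shot('side','side2')
cv2.imwrite('pics/w4b.png',np.hstack([cv2.resize(c['color'],(480,300)),s['color'][100:400,140:460]])[:,:,::-1])
E
```

```text
clock: 22.92
eef_pos: [586.0, 205.6, 206.1]
eef_rot: [-1.571, -0.0, -1.646]
wrist_force: [0.1, 0.8, -2.3]
finger_gap: 11.8
22.93 [586.05 205.62 206.13] [-1.5708e+00 -1.0000e-04 -1.6465e+00] [ 0.14  0.82 -2.31] [ 0.042  0.101 -0.024] 11.82
```

View pics/w4b.png

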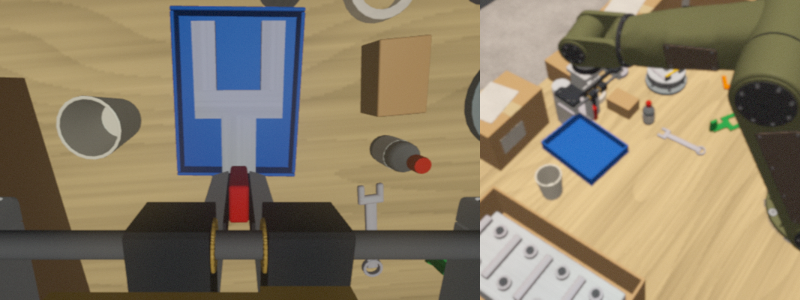

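The keeper is held level over the tray. Tray rim corners in the wrist view are about (172,8), (304,10), (296,175) and (178,174). I'm checking the tray centre from these.

Run:
```python
from h import *
c=load('w4'); p=(np.array([(172,8),(304,10),(296,175),(178,174)],float)+.5)/.75-.5
q=onz(c,p,35);print(q.round(1),q.mean(0), np.degrees(np.arctan2(*(q[0]-q[3])[1::-1])),np.degrees(np.arctan2(*(q[1]-q[2])[1::-1])))
u=86.07-74.43
print('keeper far edge',proj(c,[[586+108,205.6-8,193]])*.75)
```

```text
[[746.7 270.3  35. ]
 [732.8 116.4  35. ]
 [529.5 130.8  35. ]
 [543.  289.9  35. ]] [638.00655064 201.84610536  35.        ] -5.496333772700894 -4.040976816394147
keeper far edge [[236.45528677  20.62086156]]
```

```bash
python3 -m jog '[{"grip":0.9,"dx":0,"dy":1,"dz":0.4,"spin":0},{"grip":0.9,"dx":0,"dy":3.5,"dz":0.4,"spin":0},{"grip":0.9,"dx":0,"dy":7,"dz":0.4,"spin":0},{"grip":0.9,"dx":0,"dy":10.5,"dz":0.4,"spin":0},{"grip":0.9,"dx":0,"dy":13.5,"dz":0.4,"spin":0},{"grip":0.9,"dx":0,"dy":16,"dz":0.4,"spin":0},{"grip":0.9,"dx":0,"dy":17.2,"dz":0.4,"spin":0},{"grip":0.9,"dx":0,"dy":17.8,"dz":0.4,"spin":0},{"grip":0.9,"dx":0,"dy":17.8,"dz":0.4,"spin":0},{"grip":0.9,"dx":0,"dy":17.8,"dz":0.4,"spin":0}]' >/dev/null
sed -i '$d' s.py; echo "import sys; f=m('wrist_force'); sys.exit(int(f[2]>0))" >> s.py
python3 s.py || exit
python3 -m jog '[{"grip":0.9,"dx":0,"dy":0.05,"dz":0,"spin":0},{"grip":0.9,"dx":0,"dy":0.1,"dz":0,"spin":0},{"grip":0.9,"dx":0,"dy":0.1,"dz":0,"spin":0}]' >/dev/null; python3 s.py || exit
python3 -m jog '[{"grip":0.9,"dx":0,"dy":0.05,"dz":0,"spin":0},{"grip":0.9,"dx":0,"dy":0.1,"dz":0,"spin":0},{"grip":0.9,"dx":0,"dy":0.1,"dz":0,"spin":0}]' >/dev/null; python3 s.py || exit
python3 -m jog '[{"grip":0.9,"dx":0,"dy":0.05,"dz":0,"spin":0},{"grip":0.9,"dx":0,"dy":0.1,"dz":0,"spin":0},{"grip":0.9,"dx":0,"dy":0.1,"dz":0,"spin":0}]' >/dev/null; python3 s.py || exit
python3 -m jog '[{"grip":0.9,"dx":0,"dy":0.05,"dz":0,"spin":0},{"grip":0.9,"dx":0,"dy":0.05,"dz":0,"spin":0}]' >/dev/null; python3 s.py || exit
python3 -m jog '[{"grip":0.9,"dx":0,"dy":0.05,"dz":0,"spin":0},{"grip":0.9,"dx":0,"dy":0.05,"dz":0,"spin":0}]' >/dev/null; python3 s.py || exit
python3 -m jog '[{"grip":0.9,"dx":0,"dy":0.05,"dz":0,"spin":0},{"grip":0.9,"dx":0,"dy":0.05,"dz":0,"spin":0}]' >/dev/null; python3 s.py || exit
python3 -m jog '[{"grip":0.9,"dx":0,"dy":0.05,"dz":0,"spin":0},{"grip":0.9,"dx":0,"dy":0.05,"dz":0,"spin":0}]' >/dev/null; python3 s.py || exit
```

```text
24.27 [590.65 206.24  28.91] [-1.5694e+00  5.0000e-04 -1.6455e+00] [-0.16 -0.45 -1.6 ] [0.061 0.083 0.013] 11.73
24.65 [590.19 206.11  27.03] [-1.5708  0.     -1.6456] [-0.53 -0.36 -2.24] [-0.008  0.084  0.004] 11.84
25.02 [590.15 206.13  25.92] [-1.5709 -0.     -1.6455] [ 0.03  0.34 -2.19] [-0.007  0.073 -0.019] 11.9
25.4 [590.16 206.12  24.93] [-1.5709 -0.     -1.6455] [-0.32 -0.67 -1.49] [-0.032  0.075 -0.048] 11.36
25.65 [590.19 206.13  24.47] [-1.5708  0.     -1.6454] [ 0.42 -0.61 -2.17] [ 0.03   0.11  -0.013] 11.74
25.9 [590.17 206.12  23.95] [-1.5708  0.     -1.6455] [-0.11 -0.04 -0.17] [ 0.03   0.075 -0.065] 11.25
26.15 [590.23 206.14  23.56] [-1.5707e+00  1.0000e-04 -1.6455e+00] [-0.35  0.42 -1.3 ] [ 0.012  0.081 -0.023] 11.49
26.4 [590.26 206.12  23.49] [-1.5706e+00  1.0000e-04 -1.6455e+00] [-4.77 -1.86  4.87] [-0.113  0.669 -0.025] 11.97
```

Contact is at the expected height (TCP 23.5 mm, Fz +5 N). I release with the fingers opened moderately and rise straight up.

```bash
python3 -m jog '[{"grip":0.9,"dx":0,"dy":-0.04,"dz":0,"spin":0},{"grip":1.3,"dx":0,"dy":-0.04,"dz":0,"spin":0},{"grip":1.8,"dx":0,"dy":-0.04,"dz":0,"spin":0},{"grip":3,"dx":0,"dy":-0.04,"dz":0,"spin":0},{"grip":4,"dx":0,"dy":-0.04,"dz":0,"spin":0},{"grip":4,"dx":0,"dy":-0.04,"dz":0,"spin":0},{"grip":4,"dx":0,"dy":-1,"dz":0,"spin":0},{"grip":4,"dx":0,"dy":-4,"dz":0,"spin":0},{"grip":4,"dx":0,"dy":-9,"dz":0,"spin":0},{"grip":4,"dx":0,"dy":-14,"dz":0,"spin":0},{"grip":4,"dx":0,"dy":-19,"dz":0,"spin":0},{"grip":4,"dx":0,"dy":-19,"dz":-5,"spin":0},{"grip":4,"dx":0,"dy":-19,"dz":-10,"spin":0},{"grip":4,"dx":0,"dy":-19,"dz":-15,"spin":0},{"grip":4,"dx":0,"dy":-19,"dz":-15,"spin":0},{"grip":4,"dx":0,"dy":-19,"dz":-15,"spin":0}]'
python3 - <<'E'
from h import *
c=shot('wrist','w5');t=shot('top','top5')
im=np.zeros((600,800,3),np.uint8); im[:300,:480]=cv2.resize(c['color'],(480,300)); im[300:,:]=cv2.resize(t['color'][40:265,130:530],None,fx=2,fy=2)[:300,:800]
cv2.imwrite('pics/f.png',im[:,:,::-1])
E
```

```text
clock: 28.4
eef_pos: [441.2, 217.4, 213.8]
eef_rot: [-1.569, 0.001, -1.645]
wrist_force: [0.6, 0.5, 0.0]
finger_gap: 40.1
```

View pics/f.png

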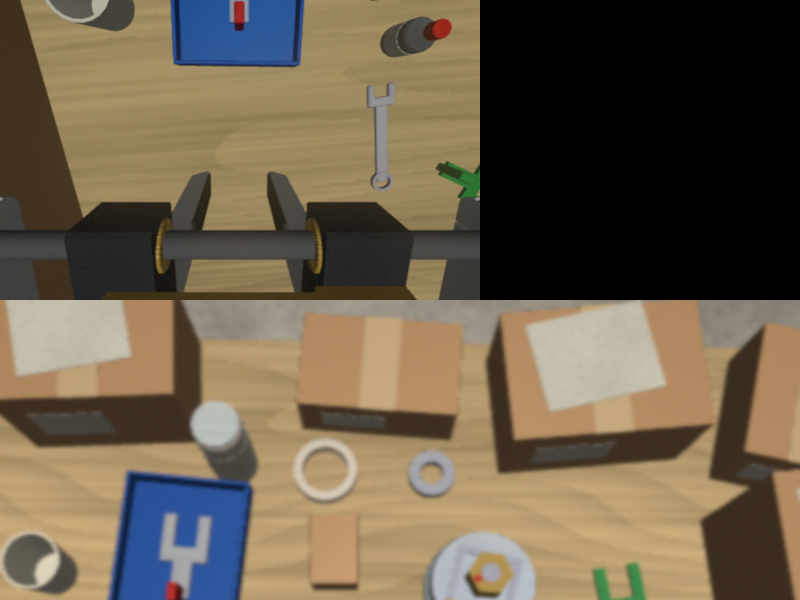

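```bash
python3 -c "
from cell import ticket; print(ticket.sign_off())"
```

```text
the job is handed in; nothing more can be done
None
```

The nut is unscrewed to its stop and the keeper plate lies in the blue tray, handle up. I handed the job in at about 28.5 s of the 72 s allowed.

- **Nut:** I turned it clockwise in one grip, never the other way. The turning moment rose to 1.3 N m against 0.25–0.3 N m of running friction. The red dot then measured about 3.99 rad, against the stop at 4.0.
- **Keeper:** I raised it in 0.5 mm steps. It met the crossbar about 12.5 mm up, and I lowered it about 0.9 mm. I drew it 84 mm straight out, with side forces under about 1.5 N at each check, which is within the sensor noise.
- **Tray:** It touched down with about 5 N on the gripper, at the height predicted for lying flat on the tray floor.
- **Last pictures:** They show the keeper well inside the tray walls with its handle up, the nut still turned to the stop, and the robot clear. The bystanders in view had not visibly moved. I judged that by eye, and the orange look-alike was out of that last view.

One early move command was refused because of its format; nothing moved. My first rough hub reading from the side camera differed from the top camera's by about 30 mm in y. I put that down to imprecise pixel picking and used the top and wrist views, which agreed within 1–2 mm on the nut axis.

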